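# Open the pedal bin and let its lid down softly

## Task

With a fingertip, press the lever at the foot of the white bin all the way down so that its lid swings wide open, and hold it open for about three seconds, long enough to drop a cotton pad in. Then ease the lever back up slowly, keeping the finger on it to the very end, so that the lid comes down softly and shuts without slamming. Work only by the lever: keep clear of the lid, do not lift, shove or tip the bin, and leave everything else on the counter where it is.

Things in the scene. Friction and masses are not known exactly. Their poses are not given: they have to be found in the camera images.
- bin: Small white round pedal bin standing loose on the counter, 1.25 kg: shell 150 mm in diameter, black base 156 mm, shut lid's top 200 mm above the counter. Origin: centre of its underside, z up. Its lever sticks out at the foot towards the bin's own -x; the lid is hinged at the opposite (+x) side of the rim, so it rises on the lever's side and swings back, away from the lever.
- pedal_pad (a point): Centre of the upper face of the lever's pad, where to press: steel, rubber on top, 52 mm wide (bin's y), 36 mm deep (bin's x), 6 mm thick. At rest 130 mm from the bin's axis towards the bin's -x (55 mm out from the shell), 39 mm above the counter, sloping 0.22 rad, outer edge higher. Fully down it lies flat, its upper face 10 mm above the counter, stopped by a bumper that meets the counter.
- bin_pedal (a joint): Angle of the lever in rad: 0 at rest (up), about 0.22 fully down, 29 mm of travel at the pad. It turns about a pivot under the bin's middle, 7 mm above the counter. Pressing takes about 3 to 8 N at first, less as the lid rises; the lid's weight drives the lever back up when released.
- bin_lid (a joint): Angle of the lid in rad: 0 shut, about 1.25 wide open. A push rod ties it to the lever: 5.7 times the lever's angle, 0.043 rad per mm of pad travel. No damper: it drops at once if the lever is let go, even from the last few mm. Raising the finger at 10 mm/s shuts it at about 0.4 rad/s, which is soft; 2 rad/s is a slam.
- lid_front (a point): The rim of the lid right above the lever: when shut, 161 mm from the lid's hinge, 79 mm from the bin's axis (51 mm nearer it than the pad's centre) and 181 mm above the counter. It goes up and back as the lid opens, so a hand that stands upright or leans away from the bin while pressing stays clear of it.
- denture_cup: Bystander: lidded aqua denture cup, 80 x 94 x 72 mm high, loose, beside the bin (bin's +y). Origin under its centre.
- nail_clipper: Bystander: chrome nail clipper lying flat, 60 x 13 x 14 mm, loose, about 105 mm to the side (bin's +y) of the lever. Origin under its centre, x along its length.
- hairbrush: Bystander: brown plastic hairbrush lying bristles up, 245 mm long (114 mm on the handle side of its origin, 131 mm on the head side), 62 mm wide, 31 mm high, loose, on the other side of the lever (bin's -y), about parallel to it. Origin on its underside at the neck, head towards its +x.
- steel_tray: Bystander: stainless steel tray with raised rim, 130 x 190 x 20 mm, loose, behind the bin on its hinge side (bin's +x). Origin under its centre.
- cream_jar: Bystander: amber glass jar with white cap, 44 mm in diameter, 45 mm high, standing in the tray. Origin under its centre.
- tumbler: Bystander: blue ceramic tumbler, 70 mm in diameter, 95 mm high, loose, diagonally behind the bin (bin's +x, +y). Origin under its centre.
There are look-alikes about, which are no part of the job. Of the things like the bin, leave any that is brown; of the rest the larger one is meant.

How it is judged:
On the way, in this order (a step that is already met when the one before it is completed fails the run):
1. the lid is held wide open (beyond 1.05 rad) by the lever for two seconds (value of joint bin_lid above 1.05 rad), for 2 s.
2. the lid is let down and shut (value of joint bin_lid below 0.04 rad and value of joint bin_pedal below 0.01 rad), for 0.2 s.
At the end, for the whole second after the job is handed in: The lid is shut (under 0.04 rad) and the lever fully up (under 0.01 rad), the bin stands upright and still within 20 mm of where it was, and every bystander within 15 mm of where it was (all of step 2 and distance of bin from where it was at the start of the episode below 0.02 m and angle between bin's own z axis and vertical below 0.03 rad and linear speed of bin below 0.02 m/s and distance of each of denture_cup, nail_clipper, hairbrush, steel_tray, cream_jar, tumbler from where it was at the start of the episode below 0.015 m); the robot touches nothing.
It fails at once if the lid slams: while coming down it turns faster than 2 rad/s (velocity of joint bin_lid below -2 rad/s).
It fails at once if the robot touches the lid (contact force between any of the fingers, the arm and bin_lid above 1 N).
It fails at once if the bin is shoved or lifted (over 20 mm) or tipped (over 0.1 rad) (distance of bin from where it was at the start of the episode above 0.02 m or angle between bin's own z axis and vertical above 0.1 rad).
It fails at once if a bystander is moved or lifted by more than 15 mm (distance of any of denture_cup, nail_clipper, hairbrush, steel_tray, cream_jar, tumbler from where it was at the start of the episode above 0.015 m).
It also fails if it takes over 51 s, if anything falls off the work surface, if the arm or the gripper's body presses on something with over 40 N, if the wrist force passes 120 N, or if a joint passes its speed limit or range.

## Robot

A 6-joint arm with a two-finger parallel gripper is mounted at the origin on the work surface. World frame = base frame: x ahead of the robot, y to its left, z up, the work surface at z = 0. Lengths are in m, angles in rad, forces in N, time in s.
With the tool pointing down it reaches from about 0.3 to 0.775 m from the base axis. Payload 14.6 kg.
Tool frame: the origin (TCP) lies on the mounting face of the last link; the fingertips stand ctrl.tip_extent ahead of it and the grasp point (between the pads) lies 180 mm ahead of it (ctrl.tip_extent is the distance from the TCP to the fingertips, in m); z points along the fingers, y is the direction in which the jaws open and shut (so a half turn about z gives the same grasp; the last joint's range is limited). The gripper opens to 94 mm and grips with 3 to 60 N. Pads are 16 mm wide; open, the fingers measure 119 mm over their backs; the gripper's body (75 mm by 177 mm) begins 78 mm behind the grasp point.
Start: joints at [-1.227, 0.3, 1.521, -0, 1.321, -0.067], TCP at [0.22, -0.504, 0.405] pointing down, gripper open.
Joint ranges: [-3.03, 3.03], [-0.79, 2.21], [0.23, 2.52], [-1.04, 4.18], [0, 3.07], [-2.55, 2.55]. Speed limits (rad/s): [2.22, 2.22, 2.57, 3.14, 3.14, 3.14].

## Interface

Orientations are given as [roll, pitch, yaw] about the fixed x, y, z axes, in that order (R = Rz(yaw) Ry(pitch) Rx(roll)).
In Python, from station import ctrl, vision gives the robot as it stands. The module is installed in compiled form; this text tells all that it offers.
- The arm moves only by the tool send_rows, never from a script. Its argument "increments" is a list of rows, each a list of 3 entries, a list of its own where there are three numbers: the turn, a rotation vector about the tool's x, y, z in rad, then the shift along the tool's x, y, z in mm, then the finger opening in mm, from 0 to 94. In form: [[[ax, ay, az], [dx, dy, dz], hand], ...]. A call has 1 to 5 rows; each row is the pose to reach, as a shift and turn from the pose commanded when the call began, along the tool's axes at that moment; what a row does not reach only later rows make up. A row lasts 1/12 s, in which the tool goes at most 41.7 mm and 7.16 degrees, less where a joint would pass 70% of its speed; a pose out of reach is approached as far as the arm can. A call with a gripper value outside its range is refused whole. The fingers move at their own pace and stop on an object; "grip_force" is the grip in N (left out, the last holds). Time passes only in rows, so rows that repeat a pose let the fingers close. It gives the time, the measured TCP pose, the force and the opening at its end, in the units of the state.
- ctrl.get_obs(): the state, without advancing time (a new reading comes with each control period).
- vision.camera(name): name is "scene" or "top"; returns (picture, depth): 480x640x3 uint8, red, green, blue; 480x640 float32, m along the optical axis (not along the pixel's ray), 0 where there is no reading.
- vision.calibration(name): a dict with "K" (3x3 intrinsics, pixels), "R" (3x3) and "t" (3): a world point X has camera coordinates R X + t. Camera axes: x right, y down, z forward; pixel columns grow to the right and rows downward; lengths in m; the calibration is good to about 2 mm. A picture is of the moment at which its call begins. calibration takes no time and is no camera call.
- ctrl.hand_in(): hands the job in, once; it reports no verdict.
The state is a dict: "time_s": time; "qpos": joint angles; "joint_vel": joint speeds; "tau": joint torques, N m; "ee_pos": TCP position; "eef_rot": TCP orientation; "force": force on the tool from outside, world axes, zero at the start; "moment": the same for the moment, N m; "grip_width": finger opening in m.
Only numpy, scipy, OpenCV 4.12 (cv2) and the standard library are available. Lean on these libraries where they do the work, as an engineer would, in place of code of your own. Each camera call takes 0.05 s, during which the arm holds its last target. There are 200 camera calls.

## Working session

There is one attempt and no reset: what is moved stays moved. The work goes in short steps, Python scripts to look and compute and a tool call to move; the robot and the scene stay as the last step left them, time stands still between calls to the robot, and variables do not carry over. Pictures are saved under pics/ and viewed, about 8 in all and at most 12, crops included, and the job is handed in when it is done.

Besides the shell and the picture viewer there is one more tool, called after "Call:" as name(argument=value, ...), one argument or row to a line, values as JSON. send_rows: Moves the arm, as the interface text tells. Its arguments: {"type":"object","properties":{"increments":{"type":"array","items":{"type":"array"}},"grip_force":{"type":"number"}},"required":["increments"]}

```bash
mkdir -p pics
python3 - <<'E'
from station import ctrl, vision
import cv2,numpy as np
for n in("scene","top"):
    p,d=vision.camera(n); cv2.imwrite(f"pics/{n}0.png",p[:,:,::-1]); np.savez(f"{n}0.npz",p=p,d=d,**vision.calibration(n))
    c=vision.calibration(n); print(n,c["K"].round(1).tolist(),c["R"].round(3).tolist(),c["t"].round(3).tolist(),(d>0).mean())
print(ctrl.get_obs(),ctrl.tip_extent)
E
```

```text
scene [[570.1, 0.0, 316.2], [0.0, 570.1, 237.5], [0.0, 0.0, 1.0]] [[-0.225, 0.974, -0.013], [0.65, 0.14, -0.747], [-0.726, -0.176, -0.665]] [0.142, -0.268, 1.723] 0.9959537760416667
top [[446.0, 0.0, 323.0], [0.0, 446.0, 248.2], [0.0, 0.0, 1.0]] [[-0.011, -1.0, 0.008], [-0.989, 0.01, -0.147], [0.147, -0.01, -0.989]] [0.0, 0.605, 0.902] 0.996025390625
{'time_s': 0.1, 'qpos': array([-1.22657668e+00,  3.00409189e-01,  1.52151920e+00,  4.97046445e-06,
        1.32070831e+00, -6.66122749e-02]), 'joint_vel': array([ 0.00159129, -0.00105644, -0.00155102,  0.00108131, -0.00018133,
       -0.00066503]), 'tau': array([ 1.86873745e-03, -5.32643616e+01, -3.53283978e+01,  7.09460699e-02,
        2.34522752e-02, -6.15678891e-05]), 'ee_pos': array([ 0.21963569, -0.50420851,  0.40414636]), 'eef_rot': array([-3.14055124e+00, -7.42991598e-05,  4.10830653e-01]), 'force': array([ 1.07067286, -0.44065583,  0.60518413]), 'moment': array([-0.02399664, -0.03147429,  0.08500631]), 'grip_width': 0.09422003527330848} 0.1992
```

View pics/scene0.png

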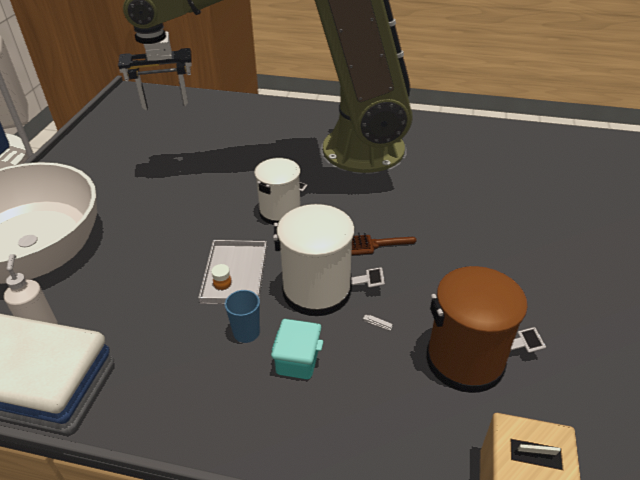

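View pics/top0.png

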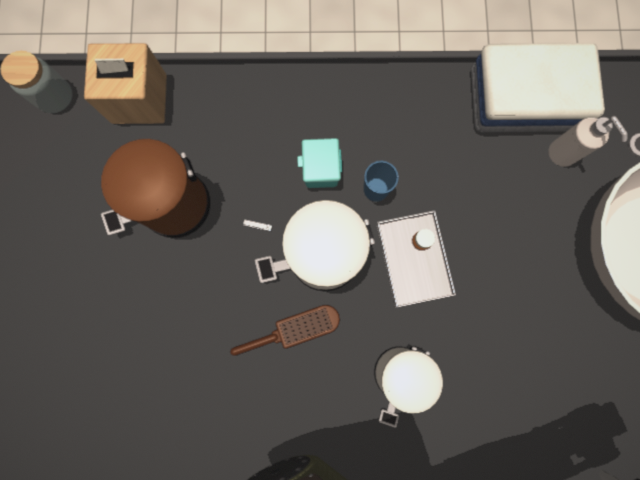

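The scene camera shows three pedal bins. In the top picture they are brown at (160,190), large white at (327,245) with its pad at (265,270), and small white at (412,380) with its pad at (389,418). Brown is excluded, and of the two white bins the larger is meant, so the target is (327,245). Next I'll confirm it in a crop and measure it.

```bash
cat > h.py <<'E'
import numpy as np,cv2
def ray(c,u,v,z):
    R,t=c["R"],c["t"]; o=-R.T@t; d=R.T@np.linalg.inv(c["K"])@[u,v,1]
    return o+d*(z-o[2])/d[2]
def cloud(c,d):
    v,u=np.mgrid[:480,:640]; x=np.stack([(u-c["K"][0,2])/c["K"][0,0]*d,(v-c["K"][1,2])/c["K"][1,1]*d,d],-1)
    return (x-c["t"])@c["R"]
E
python3 - <<'E'
from h import *
for n,box in(("top",(235,195,380,300)),("scene",(265,200,400,320))):
    c=np.load(n+"0.npz"); p,d=c["p"],c["d"]; P=cloud(c,d)
    x0,y0,x1,y1=box
    cv2.imwrite(f"pics/{n}crop.png",cv2.resize(p[y0:y1,x0:x1,::-1],None,fx=5,fy=5,interpolation=cv2.INTER_CUBIC)[:600,:800])
    v,u=np.mgrid[:480,:640]
    inb=(u>x0)&(u<x1)&(v>y0)&(v<y1)
    lid=inb&(P[...,2]>.172)&(P[...,2]<.215)
    L=P[lid]; ctr,r=cv2.minEnclosingCircle(L[:,:2].astype(np.float32)); print(n,"lid",ctr,r,L[:,2].max())
    b=np.array(ctr)
    rad=np.hypot(P[...,0]-b[0],P[...,1]-b[1])
    pad=inb&(P[...,2]>.022)&(P[...,2]<.055)&(rad>.1)&(rad<.165)
    k,lab,st,ce=cv2.connectedComponentsWithStats(pad.astype(np.uint8))
    for i in range(1,k):
        if st[i,4]>25:
            Q=P[lab==i]; (cx,cy),wh,a=cv2.minAreaRect(Q[:,:2].astype(np.float32))
            print(" comp",st[i],ce[i].round(1),"rect",cx,cy,wh,a,"z",Q[:,2].min(),Q[:,2].max(),"mean",Q.mean(0).round(4),"dir",np.arctan2(cy-b[1],cx-b[0]),"dist",np.hypot(cx-b[0],cy-b[1]))
    # bystander points
c=np.load("top0.npz")
for nm,u,v,z in(("clipR",270,228,.01),("clipL",245,222,.01),("brush tail",233,351,.015),("brush nearest",280,325,.03),("cup knob",299,160,.05)): print(nm,ray(c,u,v,z).round(3))
E
```

```text
top lid (0.595397412776947, -0.013806357979774475) 0.08331021666526794 0.20303930346593926
 comp [367 196  13   4  33] [373.3 197.3] rect 0.7171773314476013 -0.11579887568950653 (0.024637160822749138, 0.0031841062009334564) 65.80130767822266 z 0.023551234248573565 0.05486416233384344 mean [ 0.7165 -0.1171  0.0387] dir -0.6972011192082961 dist 0.15884842542562763
 comp [254 256  29  27 491] [266.8 268.7] rect 0.5644481182098389 0.10900618880987167 (0.05153368413448334, 0.05336984619498253) 14.615646362304688 z 0.025439144162860854 0.0465660599711882 mean [0.563  0.1132 0.0381] dir 1.817660534328379 dist 0.12665220283580012
scene lid (0.5981249809265137, -0.011612757109105587) 0.0835808515548706 0.20294631907869323
 comp [359 267  26  20 352] [373.1 277.3] rect 0.5648673176765442 0.11047130078077316 (0.05799242854118347, 0.0532066635787487) 13.170354843139648 z 0.025289686036387427 0.04573287505849695 mean [0.5668 0.1152 0.0377] dir 1.8367587255709972 dist 0.12653295758697666
clipR [0.656 0.11  0.01 ]
clipL [0.67  0.166 0.01 ]
brush tail [0.391 0.186 0.015]
brush nearest [0.445 0.086 0.03 ]
cup knob [0.798 0.044 0.05 ]
```

View pics/topcrop.png

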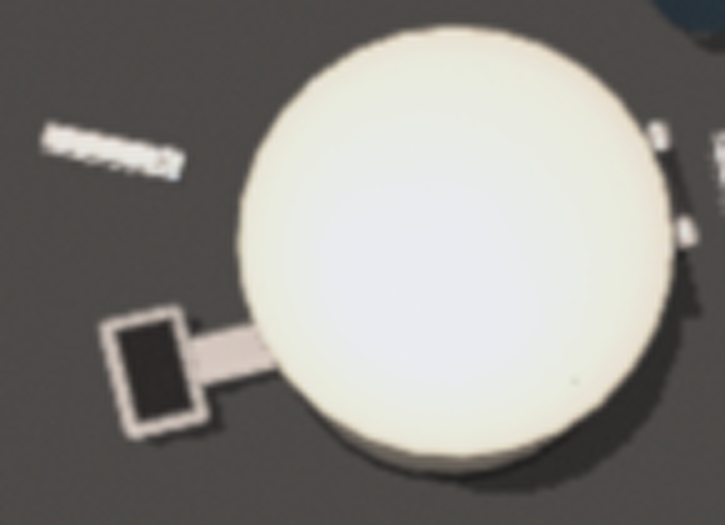

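The crop confirms the large white bin. Its pad is at crop (154,373) and the lever points about 1.82 rad in world from a bin axis of about (0.596, -0.013). I'll approach high, on the robot side of the bin, with the fingers nearly closed.

Call:
send_rows(
  increments=[
    [[0,0,0],[20,-19,-20],4],
    [[0,0,0],[45,-43,-40],4],
    [[0,0,0],[72,-69,-60],4],
    [[0,0,0],[99,-95,-60],4],
    [[0,0,0],[127,-122,-60],4],
  ],
  grip_force=10,
)

```text
time_s: 0.52
ee_pos: [0.2875, -0.3401, 0.4654]
eef_rot: [3.14, -0.0, 0.41]
force: [0.9, -0.0, -0.7]
grip_width: 0.0642
```

Call:
send_rows(
  increments=[
    [[0,0,0],[28,-27,0],4],
    [[0,0,0],[56,-54,0],4],
    [[0,0,0],[84,-81,0],4],
    [[0,0,0],[112,-107,0],4],
    [[0,0,0],[140,-134,0],4],
  ],
)

```text
time_s: 0.93
ee_pos: [0.3623, -0.1611, 0.4646]
eef_rot: [3.141, -0.0, 0.41]
force: [1.0, 0.1, 0.4]
grip_width: 0.0309
```

Call:
send_rows(
  increments=[
    [[0,0,0],[28,-27,0],4],
    [[0,0,0],[56,-54,0],4],
    [[0,0,0],[84,-81,0],4],
    [[0,0,0],[112,-107,0],4],
    [[0,0,0],[140,-134,0],4],
  ],
)

```text
time_s: 1.35
ee_pos: [0.4372, 0.0179, 0.4646]
eef_rot: [3.142, -0.0, 0.411]
force: [0.8, -0.7, -0.2]
grip_width: 0.004
```

Call:
send_rows(
  increments=[
    [[0,0,0],[28,-27,0],4],
    [[0,0,0],[56,-54,0],4],
    [[0,0,0],[84,-81,0],4],
    [[0,0,0],[104,-97,0],4],
    [[0,0,0],[115,-107,0],4],
  ],
)

```text
time_s: 1.77
ee_pos: [0.5004, 0.1625, 0.4639]
eef_rot: [-3.141, 0.001, 0.413]
force: [0.3, -1.7, 0.1]
grip_width: 0.004
```

Call:
send_rows(
  increments=[
    [[0,0,-0.11],[0,0,0],4],
    [[0,0,-0.22],[0,0,0],4],
    [[0,0,-0.33],[0,0,0],4],
    [[0,0,-0.44],[0,0,0],4],
    [[0,0,-0.55],[0,0,0],4],
  ],
)

```text
time_s: 2.18
ee_pos: [0.4998, 0.1599, 0.4643]
eef_rot: [-3.141, 0.001, 0.966]
force: [-0.9, 0.6, 0.5]
grip_width: 0.0038
```

Call:
send_rows(
  increments=[
    [[0,0,-0.11],[0,0,0],4],
    [[0,0,-0.22],[0,0,0],4],
    [[0,0,-0.33],[0,0,0],4],
    [[0,0,-0.44],[0,0,0],4],
    [[0,0,-0.55],[0,0,0],4],
  ],
)

```text
time_s: 2.6
ee_pos: [0.4997, 0.1599, 0.4643]
eef_rot: [-3.141, 0.0, 1.516]
force: [-0.3, 0.6, -0.1]
grip_width: 0.0038
```

Call:
send_rows(
  increments=[
    [[0,0,-0.1],[0,0,0],4],
    [[0,0,-0.2],[0,0,0],4],
    [[0,0,-0.31],[0,0,0],4],
    [[0,0,-0.31],[0,0,0],4],
    [[0,0,-0.31],[0,0,0],4],
  ],
)

```text
time_s: 3.02
ee_pos: [0.4997, 0.1599, 0.4644]
eef_rot: [-3.141, -0.0, 1.817]
force: [0.3, 0.6, 0.5]
grip_width: 0.0041
```

Call:
send_rows(
  increments=[
    [[0,-0.05,0],[-8,12,10],4],
    [[0,-0.1,0],[-18,28,25],4],
    [[0,-0.15,0],[-28,42,45],4],
    [[0,-0.15,0],[-36,50,65],4],
    [[0,-0.15,0],[-36,50,80],4],
  ],
)

```text
time_s: 3.43
ee_pos: [0.5582, 0.1365, 0.3824]
eef_rot: [-3.14, 0.15, 1.816]
force: [0.9, 0.1, -1.2]
grip_width: 0.0042
```

Call:
send_rows(
  increments=[
    [[0,0,0],[4,0,25],4],
    [[0,0,0],[8,0,50],4],
    [[0,0,0],[12,0,80],4],
    [[0,0,0],[15,0,96],4],
    [[0,0,0],[15,0,96],4],
  ],
)

```text
time_s: 3.85
ee_pos: [0.5563, 0.1377, 0.2837]
eef_rot: [-3.136, 0.15, 1.818]
force: [-0.2, -0.1, 0.1]
grip_width: 0.0041
```

Run:
```python
from station import ctrl, vision
from h import *
from scipy.spatial.transform import Rotation as Ro
o=ctrl.get_obs(); T=Ro.from_euler("xyz",o["eef_rot"]); tip=o["ee_pos"]+T.apply([0,0,ctrl.tip_extent]); print(o["ee_pos"],o["eef_rot"],"tip",tip,o["force"])
ims=[]
for n,(x0,y0,x1,y1) in(("top",(205,195,345,315)),("scene",(290,170,430,290))):
    p,d=vision.camera(n); c=vision.calibration(n); P=cloud(c,d); q=p[y0:y1,x0:x1,::-1]
    q=cv2.resize(q,(560,480),interpolation=cv2.INTER_CUBIC)
    for X,col in((tip,(0,0,255)),((.5645,.113,.039),(0,255,0))):
        x=c["K"]@(c["R"]@np.array(X)+c["t"]); u=x[:2]/x[2]; cv2.circle(q,(int((u[0]-x0+.5)*4),int((u[1]-y0+.5)*4)),4,col,1)
    ims.append(q)
cv2.imwrite("pics/near.png",cv2.resize(np.hstack(ims),(800,343)))
```

```text
[0.55631095 0.13770372 0.28368497] [-3.13585413  0.14958535  1.81798092] tip [0.562466   0.10864041 0.08671269] [-0.22226121 -0.10526003  0.11113372]
```

View pics/near.png

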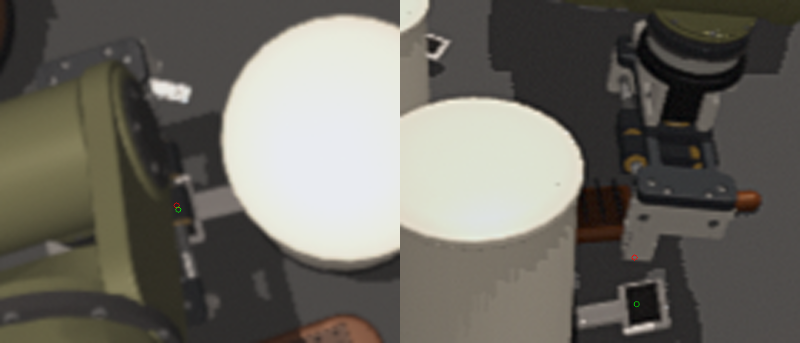

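The finger is upright over the pad, leaning away from the lid. In the scene view the pad's centre, at about (645,304), lies about 6 mm further out than my mark, so I'll shift 4 mm outward while descending. The finger's outer lower edge then meets the pad near its centre.

Call:
send_rows(
  increments=[
    [[0,0,0],[4,0,10],4],
    [[0,0,0],[6,0,20],4],
    [[0,0,0],[8,0,29],4],
    [[0,0,0],[10,0,36],4],
    [[0,0,0],[10,0,38],4],
  ],
)

```text
time_s: 4.37
ee_pos: [0.5556, 0.1421, 0.2469]
eef_rot: [-3.14, 0.15, 1.821]
force: [0.6, 1.1, -0.2]
grip_width: 0.004
```

Call:
send_rows(
  increments=[
    [[0,0,0],[0.3,0,2],4],
    [[0,0,0],[0.6,0,4],4],
    [[0,0,0],[0.9,0,6],4],
    [[0,0,0],[1.1,0,7],4],
    [[0,0,0],[1.2,0,8],4],
  ],
)

```text
time_s: 4.78
ee_pos: [0.556, 0.1419, 0.2404]
eef_rot: [3.141, 0.15, 1.821]
force: [-1.0, -0.4, 0.8]
grip_width: 0.0044
```

Call:
send_rows(
  increments=[
    [[0,0,0],[0.2,0,1],4],
    [[0,0,0],[0.4,0,2],4],
    [[0,0,0],[0.6,0,3],4],
    [[0,0,0],[0.8,0,4],4],
    [[0,0,0],[0.8,0,4],4],
  ],
)

```text
time_s: 5.2
ee_pos: [0.5559, 0.1422, 0.2363]
eef_rot: [3.141, 0.15, 1.821]
force: [-0.1, 1.5, 3.9]
grip_width: 0.0042
```

```bash
cat > st.py <<'E'
from station import ctrl, vision
from h import *
from scipy.spatial.transform import Rotation as Ro
import sys
o=ctrl.get_obs(); T=Ro.from_euler("xyz",o["eef_rot"]); tip=o["ee_pos"]+T.apply([0,0,ctrl.tip_extent]); print("t",o["time_s"],"tip",tip.round(4),o["eef_rot"].round(3),o["force"].round(2))
x0,y0,x1,y1=200,130,440,330
p,d=vision.camera("scene"); q=cv2.resize(p[y0:y1,x0:x1,::-1],(720,600),interpolation=cv2.INTER_CUBIC)
cv2.imwrite(f"pics/{sys.argv[1]}.png",q)
E
python3 st.py press1
```

```text
t 5.2 tip [0.5633 0.1134 0.0394] [3.141 0.15  1.821] [-0.11  1.47  3.94]
```

View pics/press1.png

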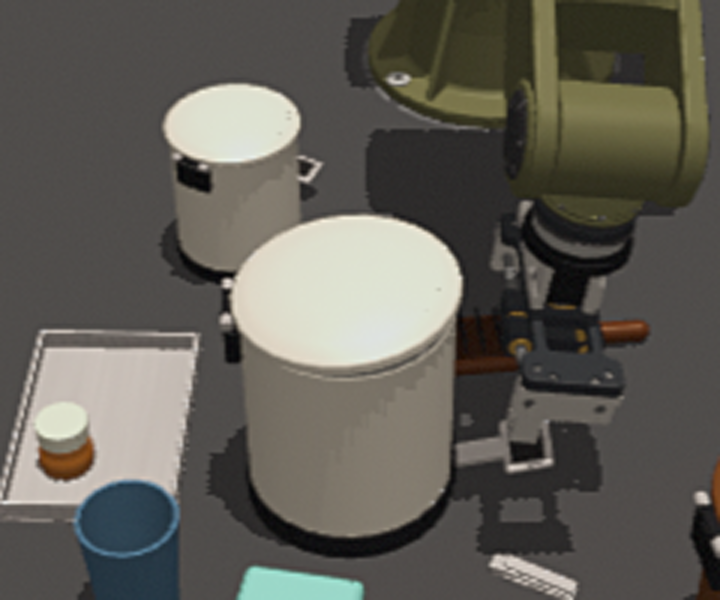

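The finger stands on the middle of the pad (about 527,440), the force is 3.9 N and the lid has just cracked open. I'll press down following the lever's arc.

Call:
send_rows(
  increments=[
    [[0,0,0],[0.8,0,2],4],
    [[0,0,0],[1.5,0,4],4],
    [[0,0,0],[2.3,0,6],4],
    [[0,0,0],[3.0,0,8],4],
    [[0,0,0],[3.7,0,9.6],4],
  ],
)

```text
time_s: 5.67
ee_pos: [0.5553, 0.1443, 0.226]
eef_rot: [3.141, 0.15, 1.821]
force: [-0.5, 0.2, 3.2]
grip_width: 0.0037
```

Call:
send_rows(
  increments=[
    [[0,0,0],[0.6,0,2],4],
    [[0,0,0],[1.2,0,4],4],
    [[0,0,0],[1.7,0,6],4],
    [[0,0,0],[2.2,0,8],4],
    [[0,0,0],[2.7,0,9.7],4],
  ],
)

```text
time_s: 6.08
ee_pos: [0.555, 0.1454, 0.2159]
eef_rot: [-3.142, 0.15, 1.821]
force: [1.7, 0.3, 3.1]
grip_width: 0.0041
```

Call:
send_rows(
  increments=[
    [[0,0,0],[0.3,0,1.5],4],
    [[0,0,0],[0.6,0,3],4],
    [[0,0,0],[0.9,0,4.5],4],
    [[0,0,0],[1.2,0,6],4],
    [[0,0,0],[1.2,0,6],4],
  ],
)

```text
time_s: 6.5
ee_pos: [0.5548, 0.1457, 0.2096]
eef_rot: [-3.141, 0.15, 1.821]
force: [-0.3, -0.2, -0.4]
grip_width: 0.0045
```

```bash
python3 st.py press2
```

```text
t 6.5 tip [0.5619 0.1168 0.0126] [-3.141  0.15   1.821] [-0.3  -0.21 -0.4 ]
```

View pics/press2.png

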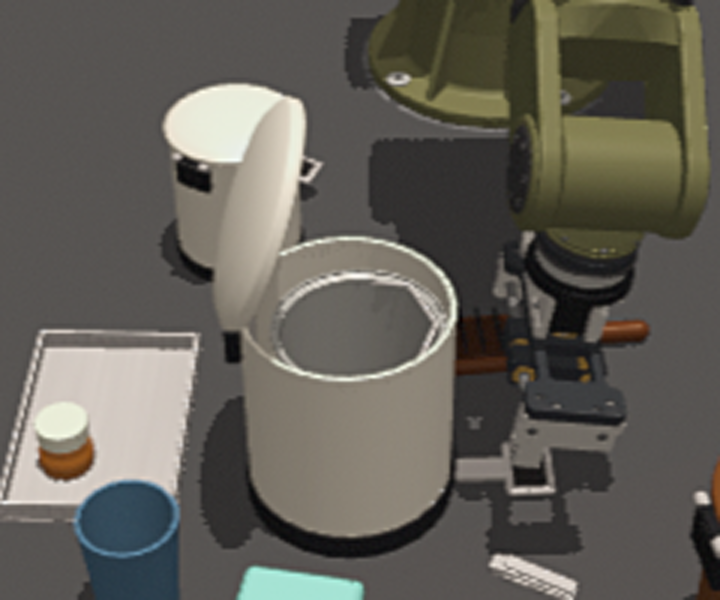

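The lid is wide open, up at (260,210), with the finger on the pad at (530,450). I'll press the last 1.5 mm and hold for about 3 s.

Call:
send_rows(
  increments=[
    [[0,0,0],[0.1,0,0.5],4],
    [[0,0,0],[0.2,0,1.0],4],
    [[0,0,0],[0.2,0,1.5],4],
    [[0,0,0],[0.2,0,1.5],4],
    [[0,0,0],[0.2,0,1.5],4],
  ],
)

```text
time_s: 6.97
ee_pos: [0.5549, 0.1457, 0.2085]
eef_rot: [-3.141, 0.15, 1.821]
force: [0.5, 0.6, -0.6]
grip_width: 0.0041
```

Call:
send_rows(
  increments=[
    [[0,0,0],[0,0,0],4],
    [[0,0,0],[0,0,0],4],
    [[0,0,0],[0,0,0],4],
    [[0,0,0],[0,0,0],4],
    [[0,0,0],[0,0,0],4],
  ],
)

```text
time_s: 7.38
ee_pos: [0.555, 0.1457, 0.2086]
eef_rot: [3.142, 0.15, 1.821]
force: [0.1, -0.5, -0.1]
grip_width: 0.004
```

Call:
send_rows(
  increments=[
    [[0,0,0],[0,0,0],4],
    [[0,0,0],[0,0,0],4],
    [[0,0,0],[0,0,0],4],
    [[0,0,0],[0,0,0],4],
    [[0,0,0],[0,0,0],4],
  ],
)

```text
time_s: 7.8
ee_pos: [0.555, 0.1457, 0.2086]
eef_rot: [3.142, 0.15, 1.821]
force: [-0.4, -0.7, 0.2]
grip_width: 0.0038
```

Call:
send_rows(
  increments=[
    [[0,0,0],[0,0,0],4],
    [[0,0,0],[0,0,0],4],
    [[0,0,0],[0,0,0],4],
    [[0,0,0],[0,0,0],4],
    [[0,0,0],[0,0,0],4],
  ],
)

```text
time_s: 8.22
ee_pos: [0.555, 0.1457, 0.2086]
eef_rot: [3.142, 0.15, 1.821]
force: [-0.1, 0.9, 0.9]
grip_width: 0.004
```

Call:
send_rows(
  increments=[
    [[0,0,0],[0,0,0],4],
    [[0,0,0],[0,0,0],4],
    [[0,0,0],[0,0,0],4],
    [[0,0,0],[0,0,0],4],
    [[0,0,0],[0,0,0],4],
  ],
)

```text
time_s: 8.63
ee_pos: [0.555, 0.1457, 0.2086]
eef_rot: [3.142, 0.15, 1.821]
force: [-0.2, -0.5, -0.3]
grip_width: 0.0037
```

Call:
send_rows(
  increments=[
    [[0,0,0],[0,0,0],4],
    [[0,0,0],[0,0,0],4],
    [[0,0,0],[0,0,0],4],
    [[0,0,0],[0,0,0],4],
    [[0,0,0],[0,0,0],4],
  ],
)

```text
time_s: 9.05
ee_pos: [0.555, 0.1457, 0.2086]
eef_rot: [3.142, 0.15, 1.821]
force: [0.2, 0.3, 0.4]
grip_width: 0.0039
```

Call:
send_rows(
  increments=[
    [[0,0,0],[0,0,0],4],
    [[0,0,0],[0,0,0],4],
    [[0,0,0],[0,0,0],4],
    [[0,0,0],[0,0,0],4],
    [[0,0,0],[0,0,0],4],
  ],
)

```text
time_s: 9.47
ee_pos: [0.555, 0.1457, 0.2086]
eef_rot: [3.142, 0.15, 1.821]
force: [-0.4, 0.8, 0.8]
grip_width: 0.0041
```

Call:
send_rows(
  increments=[
    [[0,0,0],[0,0,0],4],
    [[0,0,0],[0,0,0],4],
    [[0,0,0],[0,0,0],4],
    [[0,0,0],[0,0,0],4],
    [[0,0,0],[0,0,0],4],
  ],
)

```text
time_s: 9.88
ee_pos: [0.555, 0.1457, 0.2086]
eef_rot: [-3.142, 0.15, 1.821]
force: [-0.7, 0.6, 0.0]
grip_width: 0.0041
```

Run:
```python
from station import ctrl, vision
from h import *
p,d=vision.camera("scene"); c=vision.calibration("scene"); P=cloud(c,d)
m=np.zeros(d.shape,bool); m[150:300,265:310]=1
L=P[m&(P[...,2]>.2)]; print(L.shape,"top of lid z",L[:,2].max(),L[L[:,2].argmax()]," (open at 1.25 -> rim about .18+.161*sin)")
# lid face tilt via points along radial direction
r=(L[:,:2]-[.595,-.009])@[-.247,.969]
k=np.polyfit(r,L[:,2],1);print("r",r.min(),r.max(),k); print(ctrl.get_obs()["force"])
```

```text
(1343, 3) top of lid z 0.9472950000705898 [1.45675236 0.20302845 0.947295  ]  (open at 1.25 -> rim about .18+.161*sin)
r -0.0878223937325291 -0.007397260346997255 [4.58882243 0.55878783]
[ 1.77931916  0.60641967 -0.28278108]
```

Run:
```python
from station import ctrl, vision
from h import *
p,d=vision.camera("scene"); c=vision.calibration("scene"); P=cloud(c,d)
r=(P[...,:2]-[.595,-.009])@[-.247,.969]
m=np.zeros(d.shape,bool); m[150:300,265:320]=1
m&=(P[...,2]>.22)&(P[...,2]<.4)&(abs(r)<.15)
L=P[m]; R=r[m]; print("zmax",L[:,2].max(),"r there",R[L[:,2].argmax()],len(L))
for z in np.arange(.22,.36,.02):
    k=(abs(L[:,2]-z)<.01); 
    if k.sum()>5: print(round(z,2),k.sum(),R[k].max().round(4),R[k].min().round(4))
```

```text
zmax 0.3343540341847966 r there -0.03293607294058847 1262
0.22 38 -0.0633 -0.0856
0.24 146 -0.0567 -0.0848
0.26 187 -0.0499 -0.0793
0.28 235 -0.0436 -0.0724
0.3 271 -0.0355 -0.065
0.32 345 -0.0294 -0.0566
0.34 40 -0.0293 -0.0405
```

The inner face of the lid slopes about 1.27 rad and its rim is at z 0.334, so it is fully open and has been held over 3 s. Now I'll ease up at about 10 mm/s.

Call:
send_rows(
  increments=[
    [[0,0,0],[-0.1,0,-0.8],4],
    [[0,0,0],[-0.3,0,-1.6],4],
    [[0,0,0],[-0.4,0,-2.4],4],
    [[0,0,0],[-0.6,0,-3.2],4],
    [[0,0,0],[-0.7,0,-4],4],
  ],
)

```text
time_s: 10.4
ee_pos: [0.555, 0.1456, 0.2128]
eef_rot: [3.141, 0.15, 1.821]
force: [-0.1, -0.4, 1.2]
grip_width: 0.0038
```

Call:
send_rows(
  increments=[
    [[0,0,0],[-0.2,0,-0.8],4],
    [[0,0,0],[-0.4,0,-1.6],4],
    [[0,0,0],[-0.6,0,-2.4],4],
    [[0,0,0],[-0.8,0,-3.2],4],
    [[0,0,0],[-0.9,0,-4],4],
  ],
)

```text
time_s: 10.82
ee_pos: [0.5551, 0.1453, 0.2169]
eef_rot: [3.141, 0.15, 1.821]
force: [0.1, -0.5, 0.9]
grip_width: 0.0041
```

```bash
python3 st.py rel1
```

```text
t 10.8167 tip [0.5625 0.1165 0.0199] [3.141 0.15  1.821] [ 0.05 -0.51  0.91]
```

View pics/rel1.png

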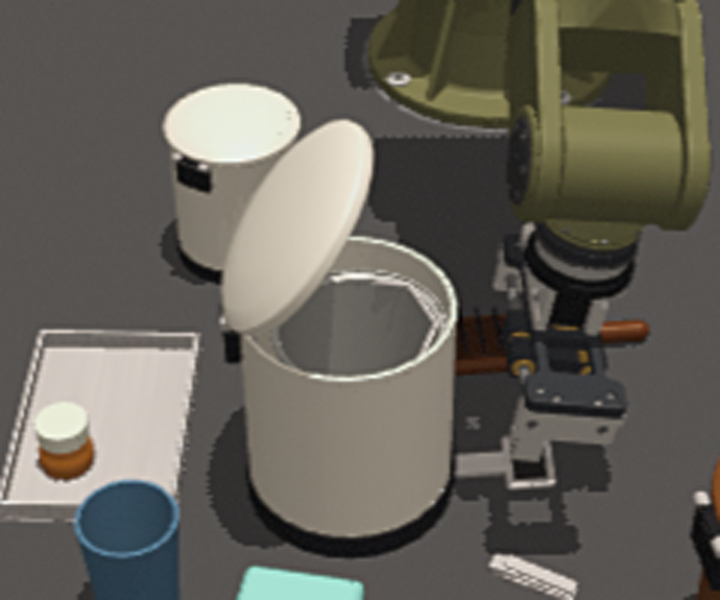

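The lid follows the finger and is now at about 0.9 rad, with its rim at (350,130). I'll continue at the same pace, slowing for the last few mm.

Call:
send_rows(
  increments=[
    [[0,0,0],[-0.2,0,-0.8],4],
    [[0,0,0],[-0.4,0,-1.6],4],
    [[0,0,0],[-0.6,0,-2.4],4],
    [[0,0,0],[-0.8,0,-3.2],4],
    [[0,0,0],[-1.0,0,-4],4],
  ],
)

```text
time_s: 11.28
ee_pos: [0.5552, 0.1449, 0.221]
eef_rot: [3.142, 0.15, 1.821]
force: [-0.0, -0.8, 0.8]
grip_width: 0.0037
```

Call:
send_rows(
  increments=[
    [[0,0,0],[-0.2,0,-0.8],4],
    [[0,0,0],[-0.5,0,-1.6],4],
    [[0,0,0],[-0.7,0,-2.4],4],
    [[0,0,0],[-0.9,0,-3.2],4],
    [[0,0,0],[-1.2,0,-4],4],
  ],
)

```text
time_s: 11.7
ee_pos: [0.5553, 0.1443, 0.2251]
eef_rot: [3.142, 0.15, 1.821]
force: [-0.6, 0.5, 1.3]
grip_width: 0.004
```

Call:
send_rows(
  increments=[
    [[0,0,0],[-0.3,0,-0.8],4],
    [[0,0,0],[-0.6,0,-1.6],4],
    [[0,0,0],[-0.9,0,-2.4],4],
    [[0,0,0],[-1.2,0,-3.2],4],
    [[0,0,0],[-1.4,0,-4],4],
  ],
)

```text
time_s: 12.12
ee_pos: [0.5555, 0.1436, 0.2293]
eef_rot: [3.141, 0.15, 1.821]
force: [-1.3, 0.2, 2.8]
grip_width: 0.0043
```

Call:
send_rows(
  increments=[
    [[0,0,0],[-0.3,0,-0.7],4],
    [[0,0,0],[-0.6,0,-1.4],4],
    [[0,0,0],[-0.9,0,-2.1],4],
    [[0,0,0],[-1.1,0,-2.8],4],
    [[0,0,0],[-1.3,0,-3.4],4],
  ],
)

```text
time_s: 12.53
ee_pos: [0.5557, 0.1429, 0.2328]
eef_rot: [3.142, 0.15, 1.821]
force: [-0.5, 0.2, 2.8]
grip_width: 0.0039
```

Call:
send_rows(
  increments=[
    [[0,0,0],[-0.2,0,-0.5],4],
    [[0,0,0],[-0.4,0,-1.0],4],
    [[0,0,0],[-0.5,0,-1.5],4],
    [[0,0,0],[-0.7,0,-2.0],4],
    [[0,0,0],[-0.9,0,-2.5],4],
  ],
)

```text
time_s: 12.95
ee_pos: [0.5558, 0.1423, 0.2354]
eef_rot: [3.142, 0.15, 1.821]
force: [-0.5, 0.6, 3.7]
grip_width: 0.0041
```

Call:
send_rows(
  increments=[
    [[0,0,0],[-0.1,0,-0.4],4],
    [[0,0,0],[-0.2,0,-0.8],4],
    [[0,0,0],[-0.3,0,-1.2],4],
    [[0,0,0],[-0.4,0,-1.6],4],
    [[0,0,0],[-0.5,0,-2.0],4],
  ],
)

```text
time_s: 13.37
ee_pos: [0.5559, 0.1421, 0.2374]
eef_rot: [3.142, 0.15, 1.821]
force: [0.8, -0.5, 2.8]
grip_width: 0.0042
```

Call:
send_rows(
  increments=[
    [[0,0,0],[-0.1,0,-0.4],4],
    [[0,0,0],[-0.2,0,-0.8],4],
    [[0,0,0],[-0.3,0,-1.2],4],
    [[0,0,0],[-0.4,0,-1.6],4],
    [[0,0,0],[-0.5,0,-2.0],4],
  ],
)

```text
time_s: 13.78
ee_pos: [0.5558, 0.142, 0.2391]
eef_rot: [-3.141, 0.15, 1.821]
force: [0.1, 0.0, -0.5]
grip_width: 0.0038
```

Call:
send_rows(
  increments=[
    [[0,0,0],[-0.1,0,-0.4],4],
    [[0,0,0],[-0.2,0,-0.8],4],
    [[0,0,0],[-0.3,0,-1.2],4],
    [[0,0,0],[-0.4,0,-1.6],4],
    [[0,0,0],[-0.5,0,-2.0],4],
  ],
)

```text
time_s: 14.2
ee_pos: [0.5559, 0.1418, 0.2415]
eef_rot: [-3.141, 0.15, 1.821]
force: [0.3, -0.4, 0.6]
grip_width: 0.0038
```

```bash
python3 st.py rel2
```

```text
t 14.2 tip [0.5633 0.1129 0.0445] [-3.141  0.15   1.821] [ 0.31 -0.4   0.61]
```

View pics/rel2.png

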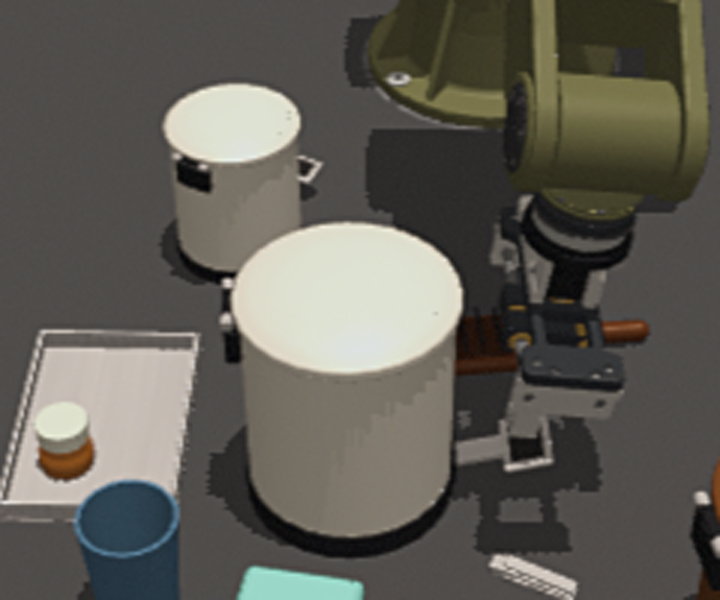

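The lid is shut flush and the contact force is gone (0.6 N or less, within noise). I'll retreat along the leaning finger axis, up and away from the bin.

Call:
send_rows(
  increments=[
    [[0,0,0],[0,0,-3],4],
    [[0,0,0],[0,0,-10],4],
    [[0,0,0],[0,0,-20],4],
    [[0,0,0],[0,0,-35],4],
    [[0,0,0],[0,0,-50],4],
  ],
)

```text
time_s: 14.67
ee_pos: [0.554, 0.1492, 0.2923]
eef_rot: [3.141, 0.15, 1.821]
force: [0.6, -0.8, -0.4]
grip_width: 0.0039
```

Call:
send_rows(
  increments=[
    [[0,0,0],[0,0,-15],4],
    [[0,0,0],[0,0,-30],4],
    [[0,0,0],[0,0,-45],4],
    [[0,0,0],[0,0,-50],4],
    [[0,0,0],[0,0,-50],4],
  ],
)

```text
time_s: 15.08
ee_pos: [0.5522, 0.1565, 0.3422]
eef_rot: [3.139, 0.15, 1.821]
force: [-0.5, 0.8, -0.2]
grip_width: 0.0039
```

Call:
send_rows(
  increments=[
    [[0,0,0],[0,0,0],4],
    [[0,0,0],[0,0,0],4],
    [[0,0,0],[0,0,0],4],
    [[0,0,0],[0,0,0],4],
    [[0,0,0],[0,0,0],4],
  ],
)

```text
time_s: 15.5
ee_pos: [0.5523, 0.1562, 0.3399]
eef_rot: [-3.141, 0.15, 1.821]
force: [0.0, -0.4, 0.3]
grip_width: 0.004
```

Run:
```python
from station import ctrl, vision
from h import *
p,d=vision.camera("scene"); c=np.load("scene0.npz"); a=c["p"]
diff=(cv2.absdiff(p,a).max(2)>40)
w=np.hstack([x[130:400,190:440,::-1] for x in(a,p)]); cv2.imwrite("pics/end.png",cv2.resize(w,(800,432)))
P=cloud(c,d); m=np.zeros(d.shape,bool); m[200:320,265:400]=1
L=P[m&(P[...,2]>.172)&(P[...,2]<.215)&(P[...,1]<.08)]; print("lid",cv2.minEnclosingCircle(L[:,:2].astype(np.float32)),L[:,2].max())
for n,(x0,y0,x1,y1) in dict(cup=(270,318,326,380),clip=(360,312,395,332),tray=(198,238,268,305),tumbler=(224,288,262,345),brushtail=(378,232,418,250),pad=(360,264,386,290),base=(275,280,355,310)).items(): print(n,diff[y0:y1,x0:x1].sum())
o=ctrl.get_obs(); print(o["time_s"],o["force"],o["ee_pos"])
```

```text
lid ((0.5977011322975159, -0.011558227241039276), 0.08285549283027649) 0.20296894696347367
cup 0
clip 0
tray 0
tumbler 0
brushtail 43
pad 178
base 12
15.55 [-0.61442103  0.24788818  0.0886684 ] [0.55227864 0.15619969 0.33999561]
```

View pics/end.png

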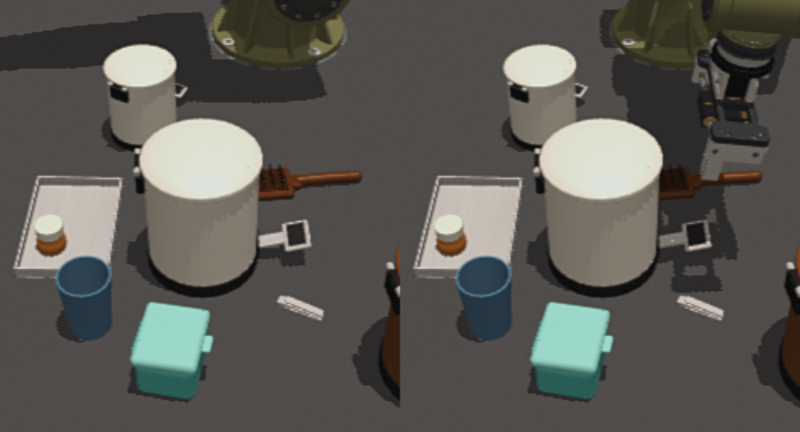

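The before and after views match: the lid is shut, the pad is back at its rest place (299,235 and 697,235), and the bystanders have not moved. The differences at the pad and brush are only the arm's shadow and the gripper in view. The arm is clear, so I'll hand in.

```bash
python3 -c "
from station import ctrl
print(ctrl.hand_in())"
```

```text
the job is handed in; nothing more can be done
None
```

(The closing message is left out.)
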